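# Fit the shoe return spring of a trailer drum brake

## Robot

A 6-joint arm with a two-finger parallel gripper is mounted at the origin on the work surface. World frame = base frame: x ahead of the robot, y to its left, z up, the work surface at z = 0. Lengths are in m, angles in rad, forces in N, time in s.
With the tool pointing down it reaches from about 0.225 to 0.725 m from the base axis. Payload 3.1 kg.
Tool frame: the origin (TCP) lies midway between the tips of the shut fingers; the grasp point (between the pads) lies 19 mm behind it (r.grasp_offset is the distance from the TCP to the grasp point, in m); z points along the fingers, y is the line along which they close (so a half turn about z gives the same grasp; the last joint's range is limited). The gripper opens to 85 mm and grips with 20 to 120 N. Pads are 22 mm wide; open, the fingers measure 114 mm over their backs; the gripper's body (76 mm by 85 mm) begins 54 mm behind the grasp point. The pads swing forward as they close: fully open they stand 13 mm farther back than shut.
Start: joints at [-1.477, 0.048, 0.099, 1.622, 0, 1.443], TCP at [0.115, -0.512, 0.231] pointing down, gripper open.
Joint ranges: [-2.91, 2.91], [-0.99, 1.94], [-1.21, 1.42], [-2.12, 2.29], [-1.49, 1.47], [-3.14, 3.14]. Speed limits (rad/s): [2.79, 2.79, 3.14, 3.14, 3.14, 3.14].

## Interface

Orientations are given as a unit quaternion [w, x, y, z].
In Python, from bench import r, read_camera, calibration, job gives the robot as it stands. The module is installed in compiled form; this text tells all that it offers.
- The arm moves only by the tool drive_tool, never from a script. Its argument "targets" is a list of rows, each a list of 7 numbers: the turn, a rotation vector about the tool's x, y, z in rad, then the shift along the tool's x, y, z in mm, then the opening, from -1 (shut) to 1 (fully open). A call has 1 to 5 rows; each row is the pose to reach, as a shift and turn from the pose commanded when the call began, along the tool's axes at that moment; what a row does not reach only later rows make up. A row lasts 1/10 s, in which the tool goes at most 50 mm and 8.59 degrees, less where a joint would pass 70% of its speed; a pose out of reach is approached as far as the arm can. A call with a gripper value outside its range is refused whole. The fingers move at their own pace and stop on an object; "newtons" is the grip in N (left out, the last holds). Time passes only in rows, so rows that repeat a pose let the fingers close. It gives the time, the measured TCP pose, the force, the opening and the grip force at its end, in the units of the state.
- r.read_state(): the state, without advancing time (a new reading comes with each control period).
- read_camera(name): name is "scene" or "top"; returns (picture, depth): 384x512x3 uint8, blue, green, red; 384x512 float32, m along the optical axis (not along the pixel's ray), 0 where there is no reading.
- calibration(name): a dict with "vertical_fov" (degrees; the focal length in pixels is half the picture's height over the tangent of half this angle, whatever the lens; pixels are square), "cx", "cy" (the principal point, pixels), "D" ([k1, k2, p1, p2, k3] as OpenCV has them; the pictures are not rectified), "eye" and "orientation" of the camera in the world. Camera axes: x right, y up, looking along -z (the intrinsics and any distortion apply to the point x, -y, -z); pixel columns grow to the right and rows downward; lengths in m; the calibration is good to about 2 mm. A picture is of the moment at which its call begins. calibration takes no time and is no camera call.
- job.sign_off(): hands the job in; it is judged then, once.
The state is a dict: "t": time; "q": joint angles; "qd": joint speeds; "effort": joint torques, N m; "eef_pos": TCP position; "tool_rot": TCP orientation; "wrist_force": force on the tool from outside, world axes, zero at the start; "torque": the same for the moment, N m; "grip_width": finger opening in m; "gripper_force": force on a finger pad.
Only numpy, scipy, OpenCV 4.12 (cv2) and the standard library are available. Lean on these libraries where they do the work, as an engineer would, in place of code of your own. Each camera call takes 0.05 s, during which the arm holds its last target. There are 200 camera calls.

## Task

Fit the loose return spring to the opened drum brake: hook its bent leg down through the hole in the bare shoe first, then stretch the spring and lower its eye onto the neck of the anchor post, under the head, so that the spring draws the shoe home. Feel for the hole gently, do not overstretch the spring, leave the other parts where they lie, and let go.

Things in the scene. Friction and masses are not known exactly. Their poses are not given: they have to be found in the camera images.
- brake: Open drum brake, 270 mm round, fixed face up on battens; z up, local -x points from its centre to the anchor post. Origin: its centre, on the table. Local y > 0: the bare shoe, a 35 mm wide, 5 mm thick level web, top face 48 mm above the table; its curved rim (17 mm higher, inner radius 119 mm, from 26 deg off the post) lies outside it. Local y < 0: the same shoe with its spring fitted.
- hole_home (a point): Where the centre of the 6 mm round hole in the bare shoe's web lies WHEN THE SHOE IS HOME, on the web's top face (fixed to the brake). At the start the shoe has swung out an unknown amount about its pivot (local x 95, y 10 mm, turning clockwise from above), so the real hole lies 2 to 17.5 mm from here, outward, along local (0.46, 0.89). Stiff pivot: about 2.5 N at the hole moves it.
- post_neck (a point): On the anchor post's axis, 95 mm from the brake's centre, half way up its neck (7 mm thick), 7.5 mm above the web's top face. Head above: 10 mm wide from 3 to 4 mm above this point, tapering to 5.6 mm at its top, 6.5 mm above this point. The other spring's eye sits at the foot of the neck, 5.5 mm lower. hole_home is 97 mm away.
- spring: Loose steel tension spring. Origin: centre of its flat eye (level ring, inside 13.4 mm, wire 3.2 mm) on the coil axis; x runs along the coil to the leg, z up (leg down). Coil 14 mm thick, 16 to 62 mm from the origin: grip only the turns 16 to 41 mm, the rest open when it stretches. Starts to stretch at 3 N, then 0.45 N/mm; fitted about 17 mm, 31 mm at most. Lies on the board, axis 7 mm above it.
- leg_tip (a point): Tip of the spring's bent leg: a straight 3.5 mm wire pointing down at right angles to the coil. Unstretched 74 mm along x and 22 mm below the spring's origin; it hangs over the edge of the parts board. Fully in, the coil's underside lies on or just above the web and the tip is 12 to 15 mm below the web's top face (24 mm of room below that face).
- spring_hook: The leg end of the spring: the last two turns, the shank and the bent leg, one piece that slides away from the eye end along x as the spring stretches. Origin: on the coil axis, straight above the leg's tip (22 mm). Fitted, it bears on the shoe with about 11 N.
- parts_board: Brown wooden board, 150 x 110 x 24 mm, fixed to the table; origin at the centre of its underside, z up. The spring lies on its top face, 24 mm above the table, pointing along the board's +y, leg beyond that edge. It stands left or right of the brake.
- star_adjuster: Bystander: star-wheel adjuster, a steel rod 56 mm long and 21 mm thick, lying on the parts board at its -x side. Origin: its underside. Leave it alone.
- cup_washer: Bystander: steel spring cup, 26 mm wide, 9 mm high, on the parts board at its -x side. Origin: centre of its underside. Leave it alone.
- grease_jar: Bystander: grease jar with black cap, 64 mm wide, 70 mm high, standing on the table. Origin: centre of its underside. Leave it alone.

How it is judged:
By the outcome, as a careful person would: the job done as asked, in the order asked, and still so for the second after the job is handed in, with the robot touching nothing.
It also fails if it takes over 51 s, if anything falls off the work surface, if the arm or the gripper's body presses on something with over 40 N, if the wrist force passes 120 N, or if a joint passes its speed limit or range.

## Working session

There is one attempt and no reset: what is moved stays moved. The work goes in short steps, Python scripts to look and compute and a tool call to move; the robot and the scene stay as the last step left them, time stands still between calls to the robot, and variables do not carry over. Pictures are saved under pics/ and viewed, at most 10 in all, crops included, and the job is handed in when it is done.

Besides the shell and the picture viewer there is one more tool, called after "Request:" as name([rows], argument=value, ...), one row to a line, values as JSON. drive_tool: Moves the arm, as the interface text tells. Its arguments: {"type":"object","properties":{"targets":{"type":"array","items":{"type":"array","items":{"type":"number"}}},"newtons":{"type":"number"}},"required":["targets"]}

```bash
mkdir -p pics; cat > h.py <<'E'
import numpy as np, cv2
from bench import r, read_camera, calibration, job
from scipy.spatial.transform import Rotation as R
def cam(n):
    c=calibration(n); f=192/np.tan(np.radians(c["vertical_fov"])/2)
    K=np.array([[f,0,c["cx"]],[0,f,c["cy"]],[0,0,1]]); o=c["orientation"]
    o=np.array(o,float)
    Rm=o if o.shape==(3,3) else R.from_quat(o[[1,2,3,0]]).as_matrix()
    return K,np.array(c["D"],float),np.array(c["eye"],float),Rm
def rays(n,uv):
    K,D,e,Rm=cam(n); p=cv2.undistortPoints(np.array(uv,float).reshape(-1,1,2),K,D).reshape(-1,2)
    d=np.c_[p[:,0],-p[:,1],-np.ones(len(p))]
    return e,d@Rm.T
def onz(n,uv,z):
    e,d=rays(n,uv); return e+d*((z-e[2])/d[:,2])[:,None]
def bydepth(n,uv,dep):
    e,d=rays(n,uv); return np.array([e+d[i]*dep[int(round(v)),int(round(u))] for i,(u,v) in enumerate(uv)])
def proj(n,P):
    K,D,e,Rm=cam(n); q=(np.atleast_2d(P)-e)@Rm; q=q*[1,-1,-1]
    return cv2.projectPoints(q,np.zeros(3),np.zeros(3),K,D)[0].reshape(-1,2)
def tri(uvA,uvB,a="scene",b="top"):
    (e1,d1),(e2,d2)=rays(a,[uvA]),rays(b,[uvB]); d1,d2=d1[0],d2[0]
    s=np.linalg.lstsq(np.c_[d1,-d2],e2-e1,rcond=None)[0]; p,q=e1+s[0]*d1,e2+s[1]*d2
    return (p+q)/2,np.linalg.norm(p-q)
E
python3 - <<'E'
from h import *
for n in("scene","top"):
    p,d=read_camera(n); cv2.imwrite(f"pics/{n}0.png",cv2.resize(p,(800,600),interpolation=cv2.INTER_CUBIC)); np.savez(f"{n}0.npz",p=p,d=d)
    print(n,calibration(n))
print(r.read_state(), r.grasp_offset)
E
```

```text
scene {'vertical_fov': 43.65685884599428, 'cx': 256.3899335825031, 'cy': 188.63960882229318, 'D': array([-0.00620428,  0.        ,  0.        ,  0.        ,  0.        ]), 'eye': array([1.13269402, 0.4126456 , 0.88941256]), 'orientation': array([0.47463421, 0.17086286, 0.30666345, 0.80714669])}
top {'vertical_fov': 53.95789517436455, 'cx': 252.0449093768086, 'cy': 188.94839889119356, 'D': array([-0.01065402,  0.        ,  0.        ,  0.        ,  0.        ]), 'eye': array([0.33698507, 0.03496072, 0.90823064]), 'orientation': array([ 0.70497464,  0.06894364, -0.06788431, -0.70260177])}
{'t': 0.1, 'q': array([-1.47681346e+00,  4.86816559e-02,  9.77555620e-02,  1.62202896e+00,
        3.70656385e-05,  1.44297406e+00]), 'qd': array([-0.00015986, -0.00157461,  0.00401515, -0.00054762, -0.00120779,
       -0.0017612 ]), 'effort': array([ 2.83412119e-03, -3.39848685e+01,  3.20937181e+01,  1.57389825e-02,
       -1.90965702e-04, -4.83733373e-06]), 'eef_pos': array([ 0.11542993, -0.51157816,  0.23023218]), 'tool_rot': array([-1.07889645e-03,  9.93856034e-01,  1.10675284e-01,  3.67918077e-05]), 'wrist_force': array([ 0.62044434, -0.02058861, -0.06490621]), 'torque': array([-0.03534473,  0.03173196, -0.02912796]), 'gripper_force': 0.0, 'grip_width': 0.08479279667476497} 0.0187
```

View pics/scene0.png

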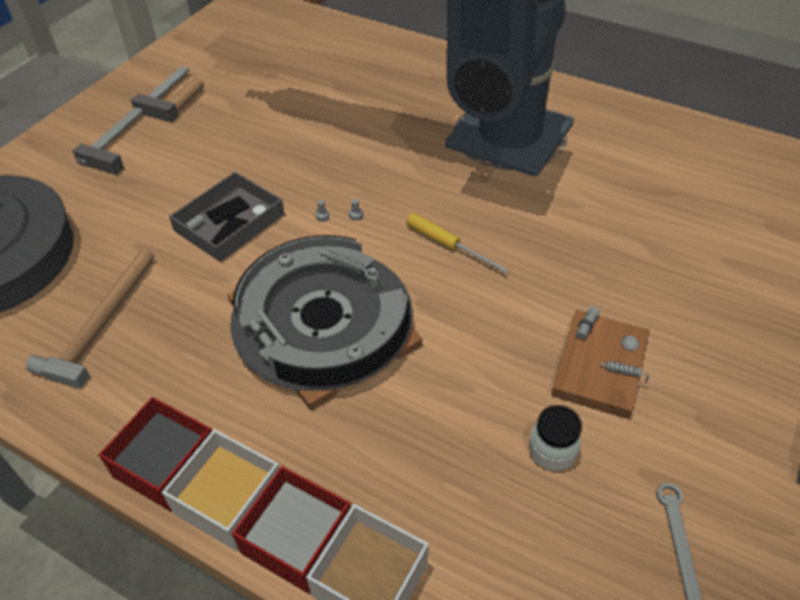

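View pics/top0.png

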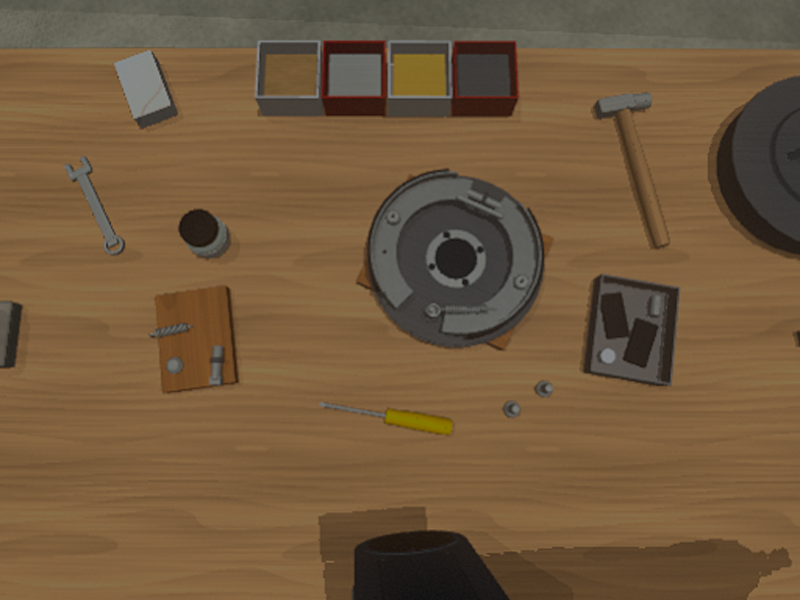

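The scene shows the brake at about (320,310) and the board at (600,360) with the spring at (625,370). In the top view, the post is at (433,310), a hole candidate at (385,252) and the spring at (172,330), with its leg pointing left (+y). I'll zoom in on these.

```bash
python3 - <<'E'
from h import *
S=np.load("scene0.npz")["p"];T=np.load("top0.npz")["p"]
def crop(I,u,v,w,h): return cv2.resize(I[v:v+h,u:u+w],(400,300),interpolation=cv2.INTER_CUBIC)
m=np.vstack([np.hstack([crop(T,232,132,80,60),crop(T,228,160,80,60)]),np.hstack([crop(S,200,150,80,60),crop(T,92,190,60,45)])])
m=np.clip(m*1.5,0,255).astype(np.uint8)
cv2.imwrite("pics/z1.png",m)
m=np.vstack([np.hstack([crop(S,352,210,80,60),crop(S,376,222,40,30)])])
cv2.imwrite("pics/z2.png",np.clip(m*1.5,0,255).astype(np.uint8))
E
```

```text
(no output)
```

View pics/z1.png

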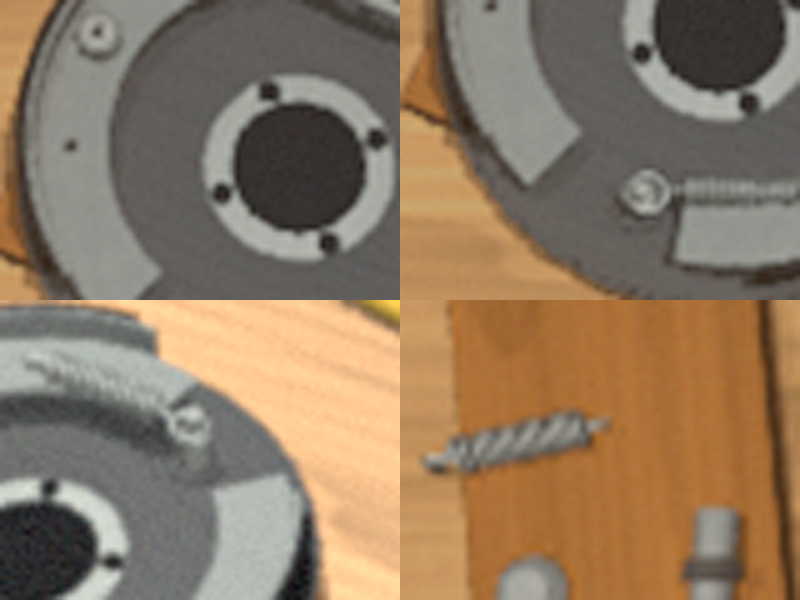

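View pics/z2.png

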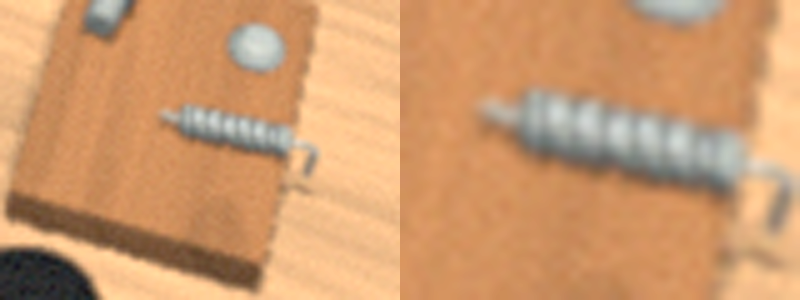

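The crops show the hole in the top view at about px (245.6,160.8) and the post head at (276.8,198). The spring's coil and leg are clear in both views: scene bend at (415,240), tip at (413,245). Now I'll triangulate.

```bash
python3 - <<'E'
from h import *
np.set_printoptions(precision=4,suppress=True)
S=np.load("scene0.npz");T=np.load("top0.npz")
# hole: dark spot centroid
def dark(I,u,v,w=4):
    g=cv2.cvtColor(I,cv2.COLOR_BGR2GRAY).astype(float)[v-w:v+w+1,u-w:u+w+1]; k=np.clip(np.median(g)-15-g,0,None)
    yy,xx=np.mgrid[-w:w+1,-w:w+1]; return u+(k*xx).sum()/k.sum(), v+(k*yy).sum()/k.sum(), k.sum()
ht=dark(T["p"],246,161); hs=dark(S["p"],245,213); print("hole px",ht,hs)
print("hole tri",tri(hs[:2],ht[:2])," onz top",onz("top",[ht[:2]],.048)," scene",onz("scene",[hs[:2]],.048))
pt=(276.8,198.0); ps=(237.6,174.7)
print("post tri",tri(ps,pt), onz("top",[pt],.062), onz("scene",[ps],.062))
# hub black disc
def disc(I,u,v):
    g=cv2.cvtColor(I,cv2.COLOR_BGR2GRAY); m=(g<60).astype(np.uint8); n,l,st,c=cv2.connectedComponentsWithStats(m); i=l[v,u]; 
    cs,_=cv2.findContours((l==i).astype(np.uint8),cv2.RETR_EXTERNAL,cv2.CHAIN_APPROX_NONE); return cv2.fitEllipse(cs[0]),st[i]
for n,I,u,v in(("top",T["p"],292,165),("scene",S["p"],206,200)): e,s=disc(I,u,v); print(n,e,s)
et,es=disc(T["p"],292,165)[0],disc(S["p"],206,200)[0]
print("hub tri",tri(es[0],et[0]))
# spring
def mm(I,u0,u1,v0,v1):
    hsv=cv2.cvtColor(I,cv2.COLOR_BGR2HSV); m=np.zeros(I.shape[:2],np.uint8); m[v0:v1,u0:u1]=(hsv[v0:v1,u0:u1,1]<75)*255; return m
mt=mm(T["p"],94,126,203,220); ms=mm(S["p"],380,422,224,250)
for n,m,dd in(("top",mt,T["d"]),("scene",ms,S["d"])):
    nn,l,st,c=cv2.connectedComponentsWithStats(m); i=1+np.argmax(st[1:,4]); print(n,st[i],c[i])
    ys,xs=np.where(l==i); print("\n".join(''.join('#' if l[y,x]==i else '.' for x in range(xs.min(),xs.max()+1)) for y in range(ys.min(),ys.max()+1)))
spt=lambda x,y:((x-400)/6.667+92-.4,(y-300)/6.667+190-.4); sps=lambda x,y:((x-400)/10+376-.45,y/10+222-.45)
for nm,a,b in(("coilEye",sps(525,118),spt(590,428)),("coilLeg",sps(745,160),spt(462,452)),("bend",sps(788,178),spt(435,462)),("eye",sps(483,108),spt(604,422))):
    print(nm,tri(a,b),onz("top",[b],.031),onz("scene",[a],.031))
print("tip",onz("scene",[sps(772,228)],.009))
E
```

```text
hole px (np.float64(245.67924528301887), np.float64(160.6509433962264), np.float64(106.0)) (np.float64(247.23275862068965), np.float64(215.2456896551724), np.float64(232.0))
hole tri (array([0.5742, 0.0552, 0.0407]), np.float64(0.007205602102814657))  onz top [[0.5738 0.0518 0.048 ]]  scene [[0.5778 0.0616 0.048 ]]
post tri (array([ 0.4841, -0.0201,  0.0496]), np.float64(0.0013777271382791271)) [[ 0.4823 -0.0199  0.062 ]] [[ 0.4935 -0.013   0.062 ]]
top ((292.0950927734375, 164.7246551513672), (24.30070686340332, 28.203521728515625), 75.9659423828125) [279 153  31  26 546]
scene ((205.44638061523438, 200.10179138183594), (21.307754516601562, 26.264793395996094), 56.13363265991211) [193 186  26  29 435]
hub tri (array([ 0.5701, -0.059 ,  0.0233]), np.float64(0.0026915724215898144))
top [ 96 207  26   9 110] [109.     210.8727]
...................####...
...............###########
...........##############.
.......#################..
...#####################..
...#################......
################..........
###.######................
......#...................
scene [385 231  31 
[... 305 characters left out ...]
##########.
....................#####....##
.............................#.
.............................#.
............................#..
............................#..
coilEye (array([0.4605, 0.3487, 0.0283]), np.float64(0.0025936422587721805)) [[0.4606 0.3465 0.031 ]] [[0.4618 0.35   0.031 ]]
coilLeg (array([0.4511, 0.3934, 0.031 ]), np.float64(0.0046775055063487244)) [[0.4519 0.3911 0.031 ]] [[0.4496 0.3954 0.031 ]]
bend (array([0.4482, 0.4035, 0.0276]), np.float64(0.003460465231312887)) [[0.4483 0.4004 0.031 ]] [[0.4498 0.405  0.031 ]]
eye (array([0.463 , 0.3414, 0.0305]), np.float64(0.0009065146479191431)) [[0.4628 0.3417 0.031 ]] [[0.4636 0.3411 0.031 ]]
tip [[0.447  0.4058 0.009 ]]
```

```bash
python3 - <<'E'
from h import *
np.set_printoptions(precision=4,suppress=True)
S=np.load("scene0.npz");T=np.load("top0.npz")
for n,D,L in(("top",T["d"],[(249,161),(242,161),(277,198),(276,198),(292,165),(283,165),(115,210),(108,212),(130,215),(290,200),(265,190)]),("scene",S["d"],[(243,209),(237,174),(238,174),(206,200),(218,200),(398,235),(392,260)])):
    for uv in L: print(n,uv,bydepth(n,[uv],D)[0])
print(proj("scene",[[.5738,.0518,.048],[.4823,-.0199,.062]]))
I=S["p"]
a=cv2.resize(I[165:195,220:260],(400,300),interpolation=cv2.INTER_CUBIC);b=cv2.resize(I[198:228,225:265],(400,300),interpolation=cv2.INTER_CUBIC)
J=T["p"]
c=cv2.resize(J[183:213,257:297],(400,300),interpolation=cv2.INTER_CUBIC);d=cv2.resize(J[146:176,226:266],(400,300),interpolation=cv2.INTER_CUBIC)
cv2.imwrite("pics/z3.png",np.clip(np.vstack([np.hstack([a,b]),np.hstack([c,d])])*1.5,0,255).astype(np.uint8))
E
```

```text
top (249, 161) [0.5729 0.044  0.0483]
top (242, 161) [0.5729 0.0605 0.048 ]
top (277, 198) [ 0.4819 -0.0202  0.0642]
top (276, 198) [ 0.4824 -0.0181  0.0615]
top (292, 165) [ 0.5702 -0.06    0.023 ]
top (283, 165) [ 0.5693 -0.0379  0.0261]
top (115, 210) [0.4576 0.3579 0.0322]
top (108, 212) [0.4526 0.3734 0.0337]
top (130, 215) [0.4471 0.325  0.0226]
top (290, 200) [ 0.4799 -0.0511  0.0493]
top (265, 190) [0.5082 0.0056 0.0233]
scene (243, 209) [0.5683 0.0452 0.05  ]
scene (237, 174) [ 0.4785 -0.0246  0.0443]
scene (238, 174) [ 0.486  -0.0167  0.0554]
scene (206, 200) [ 0.5685 -0.0569  0.0228]
scene (218, 200) [ 0.5547 -0.0323  0.0224]
scene (398, 235) [0.4597 0.3707 0.0362]
scene (392, 260) [0.5151 0.3796 0.0193]
[[244.3119 212.3424]
 [237.5238 170.638 ]]
```

View pics/z3.png

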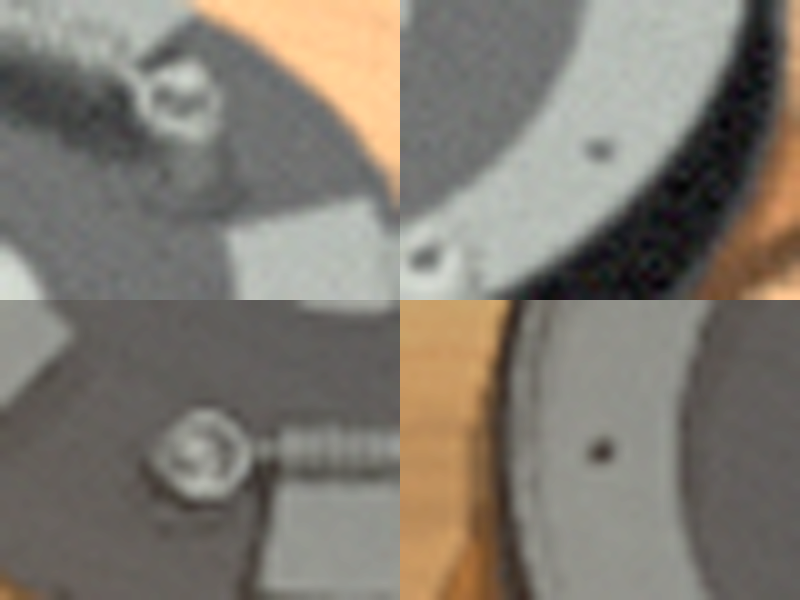

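```bash
python3 - <<'E'
from h import *
np.set_printoptions(precision=4,suppress=True)
S=np.load("scene0.npz");T=np.load("top0.npz")
for n,I,(u0,u1,v0,v1) in(("top",T["p"],(94,126,203,220)),("scene",S["p"],(380,422,224,241))):
    hsv=cv2.cvtColor(I,cv2.COLOR_BGR2HSV); m=np.zeros(I.shape[:2],np.uint8); m[v0:v1,u0:u1]=(hsv[v0:v1,u0:u1,1]<85)
    nn,l,st,c=cv2.connectedComponentsWithStats(m); i=1+np.argmax(st[1:,4]); ys,xs=np.where(l==i)
    P=onz(n,np.c_[xs,ys],.031)[:,:2]
    for _ in range(2):
        c=P.mean(0); w,V=np.linalg.eigh(np.cov((P-c).T)); d=V[:,1]*np.sign(V[1,1]); s=(P-c)@d; 
    wd=np.abs((P-c)@[d[1],-d[0]])
    h=np.histogram(s,bins=np.arange(-.05,.05,.004)); 
    print(n,"c",c,"dir",d,np.degrees(np.arctan2(d[1],d[0])),"ends",P[s.argmin()],P[s.argmax()],s.min(),s.max()); print(h[0])
# board corners from top
hsv=cv2.cvtColor(T["p"],cv2.COLOR_BGR2HSV); print(hsv[225,130],hsv[225,160],hsv[200,110])
q=np.array([(155,295),(228,287),(237,382),(163,392)])*.64
print(onz("top",q,.024))
print("post px for axis cand", proj("top",[[.484,-.0169,.062],[.484,-.0201,.050],[.484,-.0169,.05]]),proj("scene",[[.484,-.0169,.062],[.484,-.0201,.050]]))
print("hub",onz("top",[(292.1,164.72)],.0245),onz("scene",[(205.45,200.1)],.0245))
# quick: hole with two views
print("hole",tri((244.5,212.5),(245.68,160.65)))
E
```

```text
top c [0.4553 0.3731] dir [-0.2239  0.9746] 102.93875568823091 ends [0.4625 0.3422] [0.4481 0.4047] -0.031768924684028914 0.032411968088962795
[ 0  0  0  0  1  3  7  8 10  8  9  9  9  8  8  9  9  7  6  4  2  0  0  0]
scene c [0.4564 0.3725] dir [-0.2223  0.975 ] 102.84453284354005 ends [0.4626 0.341 ] [0.4508 0.4068] -0.032040934207001694 0.034660355645208266
[ 0  0  0  0  2  5  9 12 13 11 13 11 11 13 12 13 11 11  7  3  4  2  0  0]
[ 15 175 118] [ 15 128 131] [ 14 173 115]
[[0.5097 0.4026 0.024 ]
 [0.5226 0.2912 0.024 ]
 [0.3782 0.2695 0.024 ]
 [0.363  0.3788 0.024 ]]
post px for axis cand [[275.4834 197.2444]
 [276.559  198.1381]
 [275.1724 198.1336]] [[238.2426 171.5401]
 [237.3122 174.5104]]
hub [[ 0.5705 -0.0601  0.0245]] [[ 0.5705 -0.057   0.0245]]
hole (array([0.5738, 0.052 , 0.0476]), np.float64(0.0004538080892561916))
```

```bash
python3 - <<'E'
from h import *
S=np.load("scene0.npz");T=np.load("top0.npz")
for I,(u0,u1,v0,v1) in((T["p"],(94,134,200,218)),(S["p"],(370,420,222,250))):
    hsv=cv2.cvtColor(I,cv2.COLOR_BGR2HSV); print(u0,v0)
    for v in range(v0,v1): print(v,' '.join("%3d"%x for x in hsv[v,u0:u1,1]))
E
```

```text
94 200
200 132 131 130 131 128 133 167 177 170 172 171 168 177 174 174 176 173 172 168 169 175 175 174 174 175 179 173 172 177 175 171 169 174 175 177 174 177 177 172 172
201 130 135 132 132 133 138 160 173 173 170 174 168 176 174 172 174 178 176 171 175 178 168 170 169 173 174 169 176 175 175 173 177 172 168 169 174 175 175 175 174
202 133 135 129 129 129 134 157 174 173 176 171 172 170 174 177 168 171 178 172 179 172 174 172 174 177 171 178 177 169 171 173 171 176 170 173 176 171 177 169 170
203 130 131 132 129 131 130 151 172 173 174 172 178 174 172 174 177 171 176 173 173 178 172 177 173 172 173 168 177 171 171 175 173 172 170 171 178 175 168 167 178
204 130 129 130 133 133 131 159 174 173 176 173 170 171 177 177 174 175 177 169 174 177 179 170 180 181 174 171 174 171 177 172 175 173 177 171 169 175 173 178 172
205 136 135 134 129 133 130 147 176 173 174 172 170 174 170 171 172 176 177 173 173 180 179 171 178 176 175 178 171 171 169 175 173 175 174 171 171 172 174 175 174
206 130 133 133 132 130 130 145 178 169 174 176 174 169 172 173 177 178 175 173 179 181 163 143 120 126 166 1
[... 6878 characters left out ...]
 141 135 139 140 136 139 143 143 140 131 115 109 109 113 107 107 113 107 112 109 106 111
247 141 142 142 139 145 139 142 138 140 141 141 135 140 138 137 139 140 144 141 141 139 142 142 132 140 144 142 136 137 141 141 143 146 139 142 141 137 140 122 103 107 109 110 110 108 110 110 113 112 110
248 141 142 142 144 140 136 143 138 140 142 138 139 139 137 143 142 138 135 138 137 140 133 136 139 135 140 136 141 142 141 144 141 140 136 138 145 139 131 115 105 111 106 105 107 107 108 108 108 110 108
249 144 143 143 134 138 145 138 142 138 138 141 143 137 137 137 138 137 142 140 136 143 141 148 132 143 138 138 145 139 141 136 142 146 136 142 139 142 128 112 112 113 109 107 109 111 107 108 105 113 106
```

```bash
python3 - <<'E'
from h import *
S=np.load("scene0.npz");T=np.load("top0.npz")
for n,X,(u0,u1,v0,v1) in(("top",T,(96,134,200,216)),("scene",S,(370,402,224,240))):
    print(n,u0,v0)
    uv=[(u,v) for v in range(v0,v1) for u in range(u0,u1)]
    Z=bydepth(n,uv,X["d"])[:,2].reshape(v1-v0,-1)*1000
    G=cv2.cvtColor(X["p"],cv2.COLOR_BGR2GRAY)
    for i in range(v1-v0): print(v0+i,' '.join("%2d"%x for x in Z[i]))
    for i in range(v1-v0): print(v0+i,' '.join("%3d"%x for x in G[v0+i,u0:u1]))
E
```

```text
top 96 200
200  0  2  0 -1 23 23 25 24 25 22 24 22 21 23 26 24 25 24 27 23 26 25 24 24 23 25 25 22 24 23 23 27 24 23 24 23 22 23
201  2 -2 -1  2 22 26 26 24 21 24 25 23 25 24 24 20 24 23 23 23 23 19 22 24 21 24 23 26 24 23 23 24 25 20 21 22 25 26
202  2 -2  0  0 26 22 25 24 25 24 20 24 26 23 24 23 23 22 23 23 22 22 23 23 25 26 25 22 25 26 24 22 23 22 26 24 23 23
203  0  0  0 -1 -1 24 23 20 24 26 24 24 23 23 23 22 24 22 24 27 22 24 23 25 24 23 22 23 24 25 25 23 24 24 22 29 25 23
204  0  0  3  3  1 23 23 23 23 27 21 23 23 23 24 23 23 26 21 24 24 21 25 25 25 23 25 27 24 23 25 25 23 24 23 21 22 24
205  2  0  1  0  1 23 24 24 24 24 23 19 24 22 24 28 23 24 22 21 23 21 23 26 25 25 23 25 24 21 22 25 25 24 27 22 23 25
206  2 -1 -1  0  0 26 24 24 24 26 23 25 23 26 22 25 22 25 24 22 24 30 35 21 26 23 24 23 26 20 25 24 25 25 24 21 25 24
207  0  1  2 -2  0 24 20 23 22 24 25 24 26 27 24 24 34 32 38 34 37 38 36 31 25 24 32 31 21 23 24 23 24 22 24 24 23 24
208 -1  0  0 908  1 24 25 28 23 25 21 34 33 36 34 40 35 36 37 38 37 34 38 33 30 31 30 25 23 23 23 23 24 24 23 24 26 22
209  0  0 -2  0  1 22 24 3
[... 6325 characters left out ...]
 122 120 138 130 113 135 132 111 134 123
235 112 111 107 101 101 105 105 105 108 108 113 111 106 103  93  95  86  78  83  95  88 102 111 102 119 123 113 136 131 117 135 130
236 108 108 104 104 101 105 107 107 106 109 109 107 107 106 106 107  98  87  74  79  73  82  92  88  97 102  97 115 120 104 121 126
237 112 107 102 103 103 105 103 106 109 114 110 109 109 110 109 111 109  98  86  78  67  71  72  73  75  79  72  84  96  90 100 109
238 111 103 103 104 101 106 106 107 108 111 110 108 104 111 110 107 108 107 100  93  84  90  80  71  70  66  66  72  75  78  81  91
239 110 104 103 103 106 104 106 106 109 111 110 108 106 107 106 110 108 108 107 103 101 104  99  94  87  78  81  88  73  67  67  69
```

The picture and depth agree with the given sizes: coil top at about 38 mm, hole at (0.574, 0.052, 0.048), spring heading 102.9°. The eye ring of the loose spring doesn't show in either view, so I'll place the grip from the coil. First I move toward the spring.

Request:
drive_tool([
  [0,0,0.392,132,-194,0,-0.18],
  [0,0,0.392,132,-194,0,-0.18],
  [0,0,0.392,132,-194,0,-0.18],
  [0,0,0.392,132,-194,0,-0.18],
  [0,0,0.392,132,-194,0,-0.18],
], newtons=30)

```text
t: 0.6
eef_pos: [0.2019, -0.291, 0.2308]
tool_rot: [-0.001, 0.996, -0.085, 0.0]
wrist_force: [0.8, -0.6, 1.1]
grip_width: 0.035
gripper_force: 0.0
```

Request:
drive_tool([
  [0,0,0.392,48,-230,0,-0.18],
  [0,0,0.392,48,-230,0,-0.18],
  [0,0,0.392,48,-230,0,-0.18],
  [0,0,0.392,48,-230,0,-0.18],
  [0,0,0.392,48,-230,0,-0.18],
])

```text
t: 1.1
eef_pos: [0.2796, -0.092, 0.231]
tool_rot: [-0.003, 0.962, -0.273, 0.001]
wrist_force: [0.8, -0.9, 0.6]
grip_width: 0.0351
gripper_force: 0.0
```

Request:
drive_tool([
  [0,0,0.392,-44,-230,0,-0.18],
  [0,0,0.392,-44,-230,0,-0.18],
  [0,0,0.392,-44,-230,0,-0.18],
  [0,0,0.392,-44,-230,0,-0.18],
  [0,0,0.392,-44,-230,0,-0.18],
])

```text
t: 1.6
eef_pos: [0.1715, -0.0917, 0.2319]
tool_rot: [-0.022, 0.895, -0.446, 0.01]
wrist_force: [0.2, -0.4, 0.2]
grip_width: 0.035
gripper_force: 0.0
```

Request:
drive_tool([
  [0,0,0.392,-128,-196,0,-0.18],
  [0,0,0.392,-128,-196,0,-0.18],
  [0,0,0.392,-128,-196,0,-0.18],
  [0,0,0.392,-128,-196,0,-0.18],
  [0,0,0.392,-128,-196,0,-0.18],
])

```text
t: 2.1
eef_pos: [0.109, -0.0508, 0.2843]
tool_rot: [-0.045, 0.795, -0.605, 0.005]
wrist_force: [0.1, -0.1, -0.3]
grip_width: 0.0348
gripper_force: 0.0
```

```bash
python3 - <<'E'
from h import *
np.set_printoptions(precision=3,suppress=True)
s=r.read_state(); print(s["t"],np.degrees(s["q"]),s["qd"],s["eef_pos"],s["tool_rot"])
w=s["tool_rot"];M=R.from_quat(w[[1,2,3,0]]).as_matrix();print(M)
E
```

```text
2.1 [-74.443 -56.696 -26.289 123.146   4.457 179.942] [ 0.031 -0.001  0.219  0.205 -0.01   0.002] [ 0.109 -0.051  0.284] [-0.045  0.795 -0.605  0.005]
[[ 0.269 -0.961  0.062]
 [-0.962 -0.265  0.067]
 [-0.048 -0.078 -0.996]]
```

```bash
cat >> h.py <<'E'
def pose(h,tilt=0):  # tool down, tool x at world heading h deg; tilt>0 raises tool -x side
    h=np.radians(h); M=np.array([[np.cos(h),np.sin(h),0],[np.sin(h),-np.cos(h),0],[0,0,-1.]])
    return M@R.from_rotvec([0,np.radians(tilt),0]).as_matrix()
def go(chain):
    s=r.read_state(); p=np.array(s["eef_pos"]); M=R.from_quat(np.array(s["tool_rot"])[[1,2,3,0]]).as_matrix()
    for (x,y,z,*hh) in chain:
        N=pose(*hh); rv=R.from_matrix(M.T@N).as_rotvec(); d=M.T@(np.array([x,y,z])-p)*1000
        print("rot",np.round(rv,3),"deg %.1f"%np.degrees(np.linalg.norm(rv)),"shift",np.round(d,1),"|%.0f|"%np.linalg.norm(d)); p,M=np.array([x,y,z]),N
E
python3 - <<'E'
from h import *
go([(.28,-.06,.25,-34),(.35,.07,.25,9),(.40,.18,.25,52),(.45,.30,.25,95),(.458,.361,.23,102.9)])
E
```

```text
rot [-0.091  0.018 -0.706] deg 40.8 shift [  56.5 -159.2   44.1] |175|
rot [ 0.    0.   -0.75] deg 43.0 shift [ -14.7 -146.9    0. ] |148|
rot [ 0.    0.   -0.75] deg 43.0 shift [  66.6 -100.8    0. ] |121|
rot [ 0.    0.   -0.75] deg 43.0 shift [125.3 -34.5   0. ] |130|
rot [ 0.     0.    -0.138] deg 7.9 shift [60.1 13.3 20. ] |65|
```

Request:
drive_tool([
  [-0.091,0.018,-0.706,57,-159,44,-0.18],
  [-0.091,0.018,-0.706,57,-159,44,-0.18],
  [-0.091,0.018,-0.706,57,-159,44,-0.18],
  [-0.091,0.018,-0.706,57,-159,44,-0.18],
  [-0.091,0.018,-0.706,57,-159,44,-0.18],
])

```text
t: 2.6
eef_pos: [0.2674, -0.0809, 0.2488]
tool_rot: [-0.011, 0.961, -0.277, 0.003]
wrist_force: [-1.1, -0.5, 0.4]
grip_width: 0.0353
gripper_force: 0.0
```

```bash
python3 - <<'E'
from h import *
s=r.read_state(); print(np.degrees(s["q"]).round(1))
go([(.35,.07,.25,9),(.40,.18,.25,52),(.45,.30,.25,95),(.458,.361,.23,102.9)])
E
```

```text
[-32.2 -34.  -21.4 102.6   1.3 179.9]
rot [-0.022 -0.007 -0.718] deg 41.2 shift [ -10.4 -171.7    2.7] |172|
rot [ 0.    0.   -0.75] deg 43.0 shift [  66.6 -100.8    0. ] |121|
rot [ 0.    0.   -0.75] deg 43.0 shift [125.3 -34.5   0. ] |130|
rot [ 0.     0.    -0.138] deg 7.9 shift [60.1 13.3 20. ] |65|
```

```bash
python3 - <<'E'
from h import *
go([(.28,-.04,.25,9),(.37,.12,.25,50),(.44,.28,.25,90),(.458,.361,.23,102.9)])
E
```

```text
rot [-0.022 -0.007 -0.718] deg 41.2 shift [-11.1 -41.4  -0.2] |43|
rot [ 0.     0.    -0.716] deg 41.0 shift [ 113.9 -144.     0. ] |184|
rot [ 0.     0.    -0.698] deg 40.0 shift [167.6 -49.2   0. ] |175|
rot [ 0.     0.    -0.225] deg 12.9 shift [81. 18. 20.] |85|
```

Request:
drive_tool([
  [-0.022,-0.007,-0.718,-11,-41,0,-0.18],
  [-0.022,-0.007,-0.718,-11,-41,0,-0.18],
  [-0.022,-0.007,-0.718,-11,-41,0,-0.18],
  [-0.022,-0.007,-0.718,-11,-41,0,-0.18],
  [-0.022,-0.007,-0.718,-11,-41,0,-0.18],
])

```text
t: 3.1
eef_pos: [0.2784, -0.0406, 0.2504]
tool_rot: [-0.0, 0.997, 0.078, 0.0]
wrist_force: [0.5, 0.5, 0.6]
grip_width: 0.0349
gripper_force: 0.0
```

Request:
drive_tool([
  [0,0,-0.716,114,-144,0,-0.18],
  [0,0,-0.716,114,-144,0,-0.18],
  [0,0,-0.716,114,-144,0,-0.18],
  [0,0,-0.716,114,-144,0,-0.18],
  [0,0,-0.716,114,-144,0,-0.18],
])

```text
t: 3.6
eef_pos: [0.3705, 0.1217, 0.2496]
tool_rot: [-0.001, 0.905, 0.425, 0.0]
wrist_force: [-0.1, -0.8, 0.3]
grip_width: 0.0352
gripper_force: 0.0
```

Request:
drive_tool([
  [0,0,-0.698,168,-49,0,-0.18],
  [0,0,-0.698,168,-49,0,-0.18],
  [0,0,-0.698,168,-49,0,-0.18],
  [0,0,-0.698,168,-49,0,-0.18],
  [0,0,-0.698,168,-49,0,-0.18],
])

```text
t: 4.1
eef_pos: [0.4415, 0.2813, 0.249]
tool_rot: [-0.001, 0.706, 0.708, 0.0]
wrist_force: [-1.0, -0.6, 0.5]
grip_width: 0.0351
gripper_force: 0.0
```

```bash
python3 - <<'E'
from h import *
s=r.read_state(); print(s["eef_pos"],np.degrees(s["q"]).round(1))
go([(.458,.361,.10,102.9),(.458,.361,.026,102.9)])
E
```

```text
[0.44152958 0.28127721 0.24897779] [2.51e+01 2.90e+00 7.80e+00 9.50e+01 1.00e-01 1.15e+02]
rot [-0.001 -0.002 -0.223] deg 12.8 shift [ 79.5  16.8 149.1] |170|
rot [0. 0. 0.] deg 0.0 shift [ 0.  0. 74.] |74|
```

Request:
drive_tool([
  [0,0,-0.224,80,17,149,-0.18],
  [0,0,-0.224,80,17,149,-0.18],
  [0,0,-0.224,80,17,149,-0.18],
  [0,0,-0.224,80,17,149,-0.18],
  [0,0,-0.224,80,17,149,-0.18],
])

```text
t: 4.6
eef_pos: [0.4556, 0.3574, 0.0964]
tool_rot: [-0.002, 0.626, 0.78, -0.004]
wrist_force: [-0.3, 0.3, 0.2]
grip_width: 0.0349
gripper_force: 0.0
```

```bash
python3 - <<'E'
from h import *
go([(.458,.361,.026,102.9)])
A=[]
for n,(u,v) in(("scene",(350,195)),("top",(72,180))):
    p,d=read_camera(n); A.append(cv2.resize(p[v:v+75,u:u+100],(400,300),interpolation=cv2.INTER_CUBIC))
cv2.imwrite("pics/g1.png",np.clip(np.hstack(A)*1.5,0,255).astype(np.uint8))
E
```

```text
rot [-0.008  0.002 -0.007] deg 0.6 shift [ 3.1  3.7 70.4] |71|
```

View pics/g1.png

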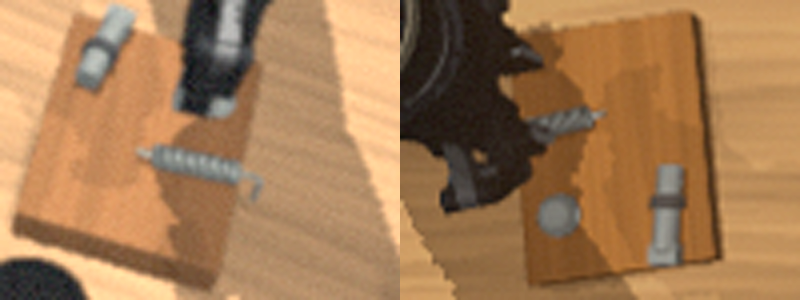

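The gripper stands above the coil, with a finger on each side and the bystanders clear. I descend and close.

Request:
drive_tool([
  [-0.008,0.002,-0.007,3,4,40,-0.18],
  [-0.008,0.002,-0.007,3,4,62,-0.18],
  [-0.008,0.002,-0.007,3,4,66,-0.18],
  [-0.008,0.002,-0.007,3,4,69,-0.18],
  [-0.008,0.002,-0.007,3,4,69,-0.18],
])

```text
t: 5.2
eef_pos: [0.4648, 0.3602, 0.035]
tool_rot: [0.002, 0.626, 0.78, 0.006]
wrist_force: [0.4, -0.3, 0.5]
grip_width: 0.0352
gripper_force: 0.0
```

```bash
python3 - <<'E'
from h import *
s=r.read_state(); print(s["eef_pos"],s["wrist_force"])
go([(.458,.361,.026,102.9)])
E
```

```text
[0.46482733 0.36017892 0.0349751 ] [ 0.36993597 -0.33936009  0.48014811]
rot [ 0.012 -0.004 -0.006] deg 0.8 shift [ 2.3 -6.6  8.9] |11|
```

Request:
drive_tool([
  [0,0,0,0,0,0,-0.18],
  [0,0,0,0,0,0,-0.18],
])

```text
t: 5.4
eef_pos: [0.4647, 0.3601, 0.0345]
tool_rot: [0.002, 0.626, 0.78, 0.006]
wrist_force: [-0.2, -0.2, -0.5]
grip_width: 0.035
gripper_force: 0.0
```

```bash
python3 - <<'E'
from h import *
go([(.458,.361,.026,102.9)])
E
```

```text
rot [ 0.011 -0.004 -0.006] deg 0.8 shift [ 2.3 -6.4  8.4] |11|
```

Request:
drive_tool([
  [0.011,-0.004,-0.006,2,-6,6,-0.18],
  [0.011,-0.004,-0.006,2,-6,8,-0.18],
  [0.011,-0.004,-0.006,2,-6,8,-0.18],
])

```text
t: 5.7
eef_pos: [0.4565, 0.3599, 0.0236]
tool_rot: [-0.001, 0.623, 0.782, -0.002]
wrist_force: [0.2, 0.2, -0.1]
grip_width: 0.035
gripper_force: 0.0
```

```bash
python3 - <<'E'
from h import *
go([(.458,.361,.026,102.9)])
E
```

```text
rot [-0.004  0.002  0.   ] deg 0.3 shift [ 0.8  1.7 -2.4] |3|
```

Request:
drive_tool([
  [-0.004,0.002,0,1,1.5,-2,-0.18],
  [-0.004,0.002,0,1,1.5,-2,-0.18],
])

```text
t: 5.9
eef_pos: [0.4589, 0.3617, 0.0269]
tool_rot: [0.0, 0.623, 0.782, 0.001]
wrist_force: [0.1, -0.4, -0.7]
grip_width: 0.035
gripper_force: 0.0
```

```bash
python3 - <<'E'
from h import *
go([(.458,.361,.026,102.9)])
E
```

```text
rot [ 0.002 -0.001 -0.   ] deg 0.1 shift [-0.5 -1.   0.9] |1|
```

Request:
drive_tool([
  [0,0,0,0,0,1,-0.7],
  [0,0,0,0,0,1,-0.9],
  [0,0,0,0,0,1,-0.9],
  [0,0,0,0,0,1,-0.9],
  [0,0,0,0,0,1,-0.9],
], newtons=60)

```text
t: 6.4
eef_pos: [0.4588, 0.3615, 0.0258]
tool_rot: [0.0, 0.623, 0.782, 0.001]
wrist_force: [-0.2, -0.1, 1.8]
grip_width: 0.0122
gripper_force: 60.9
```

```bash
python3 - <<'E'
from h import *
go([(.459,.3615,.13,102.9),(.4985,.23,.15,80),(.5385,.05,.13,38),(.5385,.0243,.09,38)])
E
```

```text
rot [ 0.002 -0.001 -0.   ] deg 0.1 shift [  -0.     0.4 -104.2] |104|
rot [0.  0.  0.4] deg 22.9 shift [-137.     9.1  -20. ] |139|
rot [0.    0.    0.733] deg 42.0 shift [-170.3   70.6   20. ] |185|
rot [0. 0. 0.] deg 0.0 shift [-15.8  20.3  40. ] |48|
```

Request:
drive_tool([
  [0,0,0,0,0,-20,-0.9],
  [0,0,0,0,0,-50,-0.9],
  [0,0,0,0,0,-80,-0.9],
  [0,0,0,0,0,-104,-0.9],
  [0,0,0,0,0,-104,-0.9],
])

```text
t: 6.9
eef_pos: [0.4606, 0.3628, 0.1338]
tool_rot: [0.001, 0.623, 0.782, 0.004]
wrist_force: [0.4, 0.2, -0.2]
grip_width: 0.0122
gripper_force: 60.6
```

Request:
drive_tool([
  [0,0,0.1,-27,2,-4,-0.9],
  [0,0,0.2,-60,4,-10,-0.9],
  [0,0,0.3,-100,7,-15,-0.9],
  [0,0,0.4,-137,9,-20,-0.9],
  [0,0,0.4,-137,9,-20,-0.9],
])

```text
t: 7.4
eef_pos: [0.4985, 0.2257, 0.1482]
tool_rot: [0.001, 0.768, 0.64, -0.001]
wrist_force: [-0.3, 0.6, -1.2]
grip_width: 0.0125
gripper_force: 60.6
```

Request:
drive_tool([
  [0,0,0.14,-34,14,4,-0.9],
  [0,0,0.29,-72,30,8,-0.9],
  [0,0,0.44,-110,46,12,-0.9],
  [0,0,0.59,-145,60,16,-0.9],
  [0,0,0.733,-170,71,20,-0.9],
])

```text
t: 7.9
eef_pos: [0.5373, 0.0484, 0.1272]
tool_rot: [-0.001, 0.947, 0.322, -0.001]
wrist_force: [0.2, 0.6, -0.6]
grip_width: 0.0121
gripper_force: 60.6
```

Request:
drive_tool([
  [0,0,0,0,0,0,-0.9],
  [0,0,0,0,0,0,-0.9],
])

```text
t: 8.1
eef_pos: [0.5371, 0.0502, 0.1276]
tool_rot: [-0.001, 0.945, 0.326, -0.001]
wrist_force: [-0.7, 0.7, -1.3]
grip_width: 0.0123
gripper_force: 60.6
```

```bash
python3 - <<'E'
from h import *
s=r.read_state(); print(np.degrees(s["q"]).round(1),s["grip_width"])
go([(.5385,.0243,.09,38)])
E
```

```text
[-1.800e+00  5.100e+00 -3.600e+00  8.140e+01  1.000e-01  1.401e+02] 0.012250153875976477
rot [-0.003  0.     0.   ] deg 0.2 shift [-14.8  21.4  37.5] |46|
```

Request:
drive_tool([
  [0,0,0,-8,11,15,-0.9],
  [0,0,0,-15,21,30,-0.9],
  [0,0,0,-15,21,36,-0.9],
  [0,0,0,-15,21,36,-0.9],
])

```text
t: 8.5
eef_pos: [0.5373, 0.0245, 0.0907]
tool_rot: [-0.001, 0.946, 0.325, -0.001]
wrist_force: [-0.1, -0.4, -1.0]
grip_width: 0.0118
gripper_force: 60.6
```

```bash
python3 - <<'E'
from h import *
s=r.read_state(); print(s["eef_pos"])
A=[]
for n,(u,v) in(("scene",(205,150)),("top",(215,130))):
    p,d=read_camera(n); np.savez(n+"1.npz",p=p,d=d); A.append(cv2.resize(p[v:v+75,u:u+75],(400,400),interpolation=cv2.INTER_CUBIC))
cv2.imwrite("pics/g2.png",np.clip(np.hstack(A)*1.6,0,255).astype(np.uint8))
E
```

```text
[0.53726708 0.02448499 0.09067693]
```

View pics/g2.png

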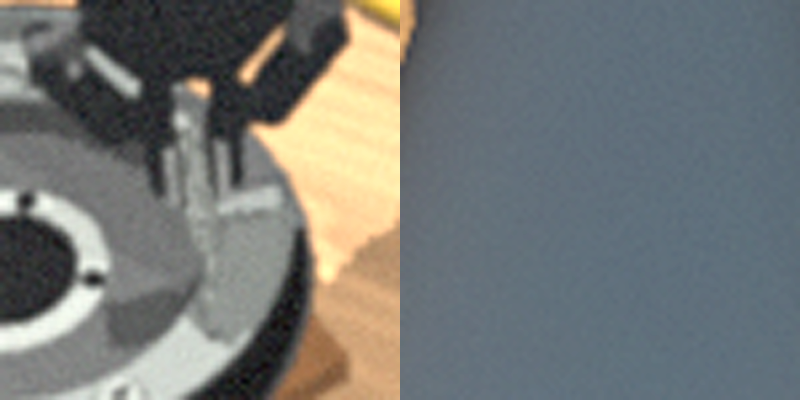

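The arm blocks the top view. The scene view shows the spring held between the pads, with the leg tip at about crop (208,295), close above the hole area.

```bash
python3 - <<'E'
from h import *
np.set_printoptions(precision=1,suppress=True)
p=np.array([.5373,.0245,.0907]); h=np.radians(38); d=np.array([np.cos(h),np.sin(h),0]); 
for L in(41,45,49):
  print(L,"bend",proj("scene",p+L*1e-3*d+[0,0,.005]),"tip",proj("scene",p+L*1e-3*d+[0,0,-.017]))
print("coil end",proj("scene",p+.033*d+[0,0,.005]))
G=cv2.cvtColor(np.load("scene1.npz")["p"],cv2.COLOR_BGR2GRAY)
print("cols 236..252")
for v in range(184,214): print(v,' '.join("%3d"%x for x in G[v,236:253]))
E
```

```text
41 bend [[243.7 197. ]] tip [[244.1 203.4]]
45 bend [[244.  198.4]] tip [[244.3 204.8]]
49 bend [[244.2 199.8]] tip [[244.6 206.2]]
coil end [[243.2 194.2]]
cols 236..252
184  74  94  78  75 100  99  99  91  64  64  91  91  54  46  64  77  80
185  74  91  78  78  99  93  92  92  81  64  93  93  77  70  76  87  94
186  76  96  85  75  99 102  93  88  83  70  92  97  98  99 108 112 116
187  80  95  88  68  91 104  95  92  85  80  96 105 111 115 120 125 121
188  83  87  80  68  95 107  99  93  90  96 112 119 121 116 117 119 119
189  72  76  75  81 108 108 107  99  93  96 118 116 112  96 101 109  96
190  73  73  74  80 100 102 110 103  97  90  92  92  92  83  83  87  82
191  68  73  75  77  89  99  92  90  92  88  78  83  88  84  83  82  92
192  78  70  72  74  86  94  91  91  89  84  80  81  92  94  92  91  89
193  74  73  74  74  81  99 101 102  91  84  82  89  95  94  93  92  96
194  75  72  74  74  79  93  92  97  91  88  85  91  91  94  96  89  93
195  77  73  76  73  75  87  90  99  94  90  83  91  95  94  95  96  92
196  74  73  76  73  77  79  93  99  95  83  86  93  93  95  90  
[... 530 characters left out ...]
  53  59  80  94  96  91  93  94  90  95  91  95  91
205  58  52  57  58  52  69  85  97 108  96  95  94  92  93  93  93  93
206  60  53  55  51  67  76  82  91  99  96  95  98  94  92  92  94  92
207  54  55  52  61  83  87  82  86  92  95  92  93  95  92  96  90  95
208  58  55  58  79  90  91  80  83  91  94  94  93  92  91  91  92  92
209  58  63  89 112 105  95  86  83  93  94  96  95  94  95  98  93  90
210  60  78 110 131 124 102  90  88  91  94  92  94  94  91  95  92  92
211  71 104 131 139 130 118 100  88  91  88  88  96  93  92  97  98  86
212 104 126 134 136 134 132 121  96  77  78  84  90  93  94 107 109  77
213 125 135 132 132 133 132 131 116  91  88  93  90  94 108 119  98  57
```

Request:
drive_tool([
  [0,0,0,0,0,12,-0.9],
  [0,0,0,0,0,20,-0.9],
  [0,0,0,0,0,22,-0.9],
  [0,0,0,0,0,22,-0.9],
])

```text
t: 9.0
eef_pos: [0.5385, 0.0245, 0.0704]
tool_rot: [-0.001, 0.946, 0.326, -0.0]
wrist_force: [-0.3, -0.9, -1.4]
grip_width: 0.0119
gripper_force: 60.6
```

Request:
drive_tool([
  [0,0,0,0,0,1,-0.9],
  [0,0,0,0,0,2,-0.9],
  [0,0,0,0,0,2,-0.9],
])

```text
t: 9.3
eef_pos: [0.5394, 0.0243, 0.0695]
tool_rot: [-0.0, 0.946, 0.325, 0.001]
wrist_force: [-0.1, -0.1, -0.5]
grip_width: 0.0124
gripper_force: 60.6
```

Request:
drive_tool([
  [0,0,0,-1.5,0,1,-0.9],
  [0,0,0,-1.5,0,2,-0.9],
  [0,0,0,-1.5,0,2,-0.9],
])

```text
t: 9.6
eef_pos: [0.5379, 0.0233, 0.0672]
tool_rot: [-0.0, 0.946, 0.325, 0.001]
wrist_force: [-0.1, -0.2, -1.2]
grip_width: 0.012
gripper_force: 60.6
```

Request:
drive_tool([
  [0,0,0,0,0,1,-0.9],
  [0,0,0,0,0,1,-0.9],
])

```text
t: 9.8
eef_pos: [0.5379, 0.0234, 0.0662]
tool_rot: [-0.0, 0.946, 0.325, 0.001]
wrist_force: [-0.3, 0.9, -0.2]
grip_width: 0.0123
gripper_force: 60.6
```

Request:
drive_tool([
  [0,0,0,0,0,1,-0.9],
  [0,0,0,0,0,1,-0.9],
])

```text
t: 10.0
eef_pos: [0.5379, 0.0234, 0.0651]
tool_rot: [-0.0, 0.946, 0.325, 0.001]
wrist_force: [1.0, 0.7, -0.7]
grip_width: 0.0124
gripper_force: 60.6
```

Request:
drive_tool([
  [0,0,0,0,0,1,-0.9],
  [0,0,0,0,0,1,-0.9],
])

```text
t: 10.2
eef_pos: [0.5379, 0.0234, 0.0642]
tool_rot: [-0.0, 0.946, 0.325, 0.001]
wrist_force: [-0.2, -0.3, -1.2]
grip_width: 0.012
gripper_force: 60.6
```

Request:
drive_tool([
  [0,0,0,0,0,1,-0.9],
  [0,0,0,0,0,1,-0.9],
])

```text
t: 10.4
eef_pos: [0.5379, 0.0234, 0.0632]
tool_rot: [-0.0, 0.946, 0.325, 0.001]
wrist_force: [0.2, -1.0, -0.4]
grip_width: 0.0124
gripper_force: 60.6
```

Request:
drive_tool([
  [0,0,0,0,0,1,-0.9],
  [0,0,0,0,0,1,-0.9],
])

```text
t: 10.6
eef_pos: [0.5379, 0.0234, 0.0621]
tool_rot: [-0.0, 0.946, 0.325, 0.001]
wrist_force: [0.8, 0.6, -0.2]
grip_width: 0.0122
gripper_force: 60.6
```

Request:
drive_tool([
  [0,0,0,0,0,1,-0.9],
  [0,0,0,0,0,1,-0.9],
])

```text
t: 10.8
eef_pos: [0.5379, 0.0234, 0.0611]
tool_rot: [-0.0, 0.946, 0.325, 0.001]
wrist_force: [-0.1, 0.5, -0.8]
grip_width: 0.0121
gripper_force: 60.6
```

Request:
drive_tool([
  [0,0,0,0,0,1,-0.9],
  [0,0,0,0,0,1,-0.9],
])

```text
t: 11.0
eef_pos: [0.5379, 0.0234, 0.0601]
tool_rot: [-0.0, 0.946, 0.325, 0.001]
wrist_force: [1.3, 0.3, -1.4]
grip_width: 0.0122
gripper_force: 60.6
```

Request:
drive_tool([
  [0,0,0,0,0,1,-0.9],
  [0,0,0,0,0,2,-0.9],
  [0,0,0,0,0,2,-0.9],
])

```text
t: 11.3
eef_pos: [0.5379, 0.0234, 0.0581]
tool_rot: [-0.0, 0.946, 0.325, 0.0]
wrist_force: [-0.8, -0.2, -0.6]
grip_width: 0.0123
gripper_force: 60.6
```

Request:
drive_tool([
  [0,0,0,0,0,1,-0.9],
  [0,0,0,0,0,2,-0.9],
  [0,0,0,0,0,2,-0.9],
])

```text
t: 11.6
eef_pos: [0.5379, 0.0234, 0.0561]
tool_rot: [-0.0, 0.946, 0.325, 0.001]
wrist_force: [-0.1, -0.3, -1.3]
grip_width: 0.0126
gripper_force: 60.6
```

```bash
python3 - <<'E'
from h import *
s=r.read_state(); print(s["eef_pos"],s["wrist_force"],s["torque"])
p,d=read_camera("scene"); np.savez("scene2.npz",p=p,d=d)
G=cv2.cvtColor(p,cv2.COLOR_BGR2GRAY)
for v in range(194,220): print(v,' '.join("%3d"%x for x in G[v,236:253]))
t=s["eef_pos"]; h=np.radians(37.9); dd=np.array([np.cos(h),np.sin(h),0])
print(proj("scene",[t+.046*dd+[0,0,.005],t+.046*dd+[0,0,-.017]]))
E
```

```text
[0.53789871 0.02340707 0.05610502] [-0.14193141 -0.3498208  -1.29233071] [0.05739402 0.04204051 0.00035359]
194  74  93  86  78  96  97  91  88  59  66  91  89  55  49  71  82  84
195  71  96  91  71  96 109  93  92  78  72  93  95  70  75  89  90  93
196  69  97  89  70  97 107  94  89  79  74  91  90  80  85  90  94  93
197  78  99  89  69  92 107 100  88  72  70  85  85  86  90  94  95  90
198  79  88  84  81 100 110 106  91  85  80  81  88  89  91  92  95  95
199  78  82  79  80 100 107 117  98  87  83  84  81  91  94  92  93  95
200  74  72  72  80  90  99 105 106  97  88  89  90  92  92  93  91  95
201  77  73  66  64  83  95  90  88  87  88  88  91  96  95  92  90  96
202  76  76  56  61  79  98 106  98  87  89  82  89  94  91  92  93  98
203  73  67  54  50  73  97 113 109  94  88  88  92  93  95  94  93  90
204  71  62  52  48  67  90 100 100  90  86  86  91  95  92  91  95  90
205  65  56  47  50  64  86  87 103  95  91  88  90  95  93  92  94  90
206  56  57  57  48  64  79  95 102  96  87  88  95  93  96  91  92  92
207  60  58  55  62  76  86  86  92 100  86  87  96  92 
[... 238 characters left out ...]
4 104 129 133 123 105  98  88  93  86  88  92  93  93  97  98  83
212 102 126 135 133 133 127 119 100  87  78  81  93  95  95 109 108  76
213 125 133 132 138 133 134 131 119 102  92  91  90  94 109 116 101  58
214 133 136 134 135 137 135 135 131 129 126 118 103 104 120 108  73  37
215 136 133 135 132 133 134 133 134 136 138 135 126 115 107  75  41  22
216 134 135 132 135 132 133 135 134 134 134 135 132 110  77  42  31  18
217 136 136 131 135 133 133 133 133 136 136 131 111  76  42  28  27  23
218 135 136 133 130 135 132 134 136 136 126 116  80  45  19  25  13  20
219 132 132 134 132 132 135 135 133 126 105  74  47  31  29  23  23  13
[[243.96543129 208.77203319]
 [244.30624684 214.89439233]]
```

The leg (col 244, rows 207–211) disappears at the hole at (245,212) with no force, so it has gone in. I lower it further.

Request:
drive_tool([
  [0,0,0,0,0,1,-0.9],
  [0,0,0,0,0,2,-0.9],
  [0,0,0,0,0,2.5,-0.9],
  [0,0,0,0,0,2.5,-0.9],
])

```text
t: 12.05
eef_pos: [0.538, 0.0234, 0.0537]
tool_rot: [-0.0, 0.946, 0.325, 0.001]
wrist_force: [-0.1, -0.6, -1.9]
grip_width: 0.0121
gripper_force: 60.6
```

Request:
drive_tool([
  [0,0,0,0,0,1,-0.9],
  [0,0,0,0,0,2,-0.9],
  [0,0,0,0,0,2,-0.9],
])

```text
t: 12.35
eef_pos: [0.5379, 0.0234, 0.0516]
tool_rot: [-0.0, 0.946, 0.325, 0.001]
wrist_force: [-0.4, 0.3, -0.2]
grip_width: 0.0124
gripper_force: 60.6
```

```bash
python3 - <<'E'
from h import *
for n,(u0,u1,v0,v1) in(("top",(268,290,190,207)),("scene",(228,250,164,186))):
    X=np.load(n+"0.npz"); uv=[(u,v) for v in range(v0,v1) for u in range(u0,u1)]
    P=bydepth(n,uv,X["d"]); Z=(P[:,2]*1000).reshape(v1-v0,-1); G=cv2.cvtColor(X["p"],cv2.COLOR_BGR2GRAY)
    print(n,u0)
    for i in range(v1-v0): print(v0+i,' '.join("%3d"%x for x in G[v0+i,u0:u1]),' | ',' '.join("%2d"%x for x in Z[i]))
    m=(Z.ravel()>58)&(Z.ravel()<70); print("head pts",m.sum(),P[m].mean(0), np.array(uv)[m].mean(0))
    m=(Z.ravel()>53)&(Z.ravel()<70); print("hi pts",m.sum(),P[m].mean(0), np.array(uv)[m].mean(0))
E
```

```text
top 268
190  64  62  63  63  62  62  63  63  63  64  65  64  63  64  64  65  64  65  65  64  63  61  |  25 26 24 28 23 24 22 23 23 24 24 26 25 22 23 25 26 23 23 22 24 24
191  66  64  64  65  63  63  63  63  62  61  63  65  64  63  65  64  64  65  63  64  62  63  |  25 26 25 23 23 22 26 23 22 22 22 24 25 22 26 25 23 23 24 23 23 24
192  65  66  65  66  65  63  62  63  61  62  62  63  62  63  63  65  64  63  64  66  66  63  |  24 24 25 26 24 24 22 24 23 24 25 23 21 25 25 21 24 22 25 24 25 25
193  63  65  65  65  64  65  63  63  62  60  60  61  62  64  64  64  63  65  64  65  64  66  |  26 25 23 26 23 25 23 23 23 23 22 23 22 24 24 22 25 23 23 23 22 23
194  65  64  64  65  65  65  63  73  94 102  95  73  54  62  63  62  61  58  60  59  60  61  |  25 24 25 23 24 26 26 26 49 49 50 51 25 25 23 22 24 23 26 23 25 24
195  65  65  65  64  63  63  78  93  93  93  89  95  83  58  62  61  59  67  69  65  68  71  |  25 25 22 22 26 26 27 54 60 62 27 50 51 24 23 26 24 60 61 61 61 63
196  64  65  64  63  66  76  92 100  94  86  75  83  95  76  63  62  58  84  90  85  87  85  |  24 23 22 25 30 30 51 62 
[... 4828 characters left out ...]
7  |  25 23 20 24 23 22 28 26 25 31 32 33 33 28 26 25 26 889 24 25 24 22
183  77  76  72  76  77  73  77  70  68  75  79  82  72  67  62  64  68  71  73  72  75  73  |  22 25 24 23 24 21 27 28 28 27 30 29 29 27 24 27 26 24 24 25 20 22
184  78  79  73  75  77  72  69  72  76  73  73  70  66  63  65  63  61  71  75  73  76  73  |  22 21 20 22 20 20 23 28 27 26 26 28 25 26 29 25 24 22 23 20 24 24
185  76  76  73  69  74  73  65  67  71  74  71  69  68  65  64  61  68  71  74  74  75  77  |  21 21 21 22 24 23 26 21 27 28 25 28 23 27 23 24 24 22 20 23 25 20
head pts 20 [ 0.48461242 -0.02881948  0.06047542] [233.85 170.4 ]
hi pts 38 [ 0.48459452 -0.03149733  0.05783119] [232.94736842 170.76315789]
```

```bash
python3 - <<'E'
from h import *
np.set_printoptions(precision=4,suppress=True)
p,e=tri((238.5,172.2),(276.5,197.0)); print("head",p,e, onz("top",[(276.5,197.0)],.0615), onz("scene",[(238.5,172.2)],.0615))
P=np.array([.4848,-.0186]); C=np.array([.5705,-.0588]); print("C-P",np.linalg.norm(C-P))
H=np.array([.5742,.0517]); v=H-P; print("hole-post",np.linalg.norm(v),np.degrees(np.arctan2(v[1],v[0])))
ex=(C-P)/np.linalg.norm(C-P); ey=np.array([-ex[1],ex[0]])
l=np.array([(H-C)@ex,(H-C)@ey])*1000; print("hole local",l)
rr=l-[95,10]; k=np.linalg.norm(rr); home=np.array([95,10])+k*np.array([-.89,.46])/np.hypot(.89,.46); print("home local",home,"d post",np.linalg.norm(home-[-95,0]),"swing",np.linalg.norm(l-home))
hw=C+(home[0]*ex+home[1]*ey)/1000; v=hw-P; print("home world",hw,np.degrees(np.arctan2(v[1],v[0])),np.linalg.norm(v))
E
```

```text
head [ 0.4843 -0.018   0.0597] 0.0031263330883955004 [[ 0.4847 -0.0193  0.0615]] [[ 0.4852 -0.0155  0.0615]]
C-P 0.09466007606166392
hole-post 0.11372972346752631 38.1798630737267
hole local [-43.5771 101.6119]
home local [-52.5754  86.2749] d post 96.14161085876613 swing 17.781797922095045
home world [0.5595 0.0416] 38.866728597567736 0.09599209647150694
```

```bash
cat >> h.py <<'E'
def tcp_eye(E,h,t): N=pose(h,t); return tuple(np.array(E)+.028*N[:,0]+.005*N[:,2])+(h,t)
def eye(h=None):
    s=r.read_state(); M=R.from_quat(np.array(s["tool_rot"])[[1,2,3,0]]).as_matrix(); e=np.array(s["eef_pos"])-.028*M[:,0]-.005*M[:,2]
    print("eye",e.round(4),"head",np.degrees(np.arctan2(M[1,0],M[0,0])).round(1),"tilt",np.degrees(np.arcsin(M[2,0])).round(1),"hook0",(e+.074*M[:,0]).round(4),"F",s["wrist_force"].round(1),"g",s["grip_width"])
E
python3 - <<'E'
from h import *
eye()
N=pose(38,-6); E0=np.array([.5742,.0517,.0566])-.074*N[:,0]
P=np.array([.4846,-.0185,.0672]); Ea=E0.copy()
c=[tcp_eye(E0,38,-6)]
for f in(.4,.8,1): 
    Ef=E0+(P-E0)*f; c.append(tcp_eye(Ef,38+.7*f,-6))
print(E0); go(c)
E
```

```text
eye [0.5158 0.0062 0.0566] head 38.0 tilt 0.1 hook0 [0.5742 0.0517 0.0567] F [-0.4  0.3 -0.2] g 0.012380955302025045
[0.51620665 0.00639063 0.06433511]
rot [-0.    -0.106 -0.   ] deg 6.1 shift [-0.3  0.  -4.8] |5|
rot [-0.001 -0.    -0.005] deg 0.3 shift [-16.1  -0.1   0.5] |16|
rot [-0.001  0.    -0.005] deg 0.3 shift [-16.1  -0.2   0.5] |16|
rot [-0.    -0.    -0.002] deg 0.1 shift [-8.1 -0.1  0.3] |8|
```

Request:
drive_tool([
  [0,-0.035,0,0,0,-1.6,-0.9],
  [0,-0.07,0,0,0,-3.2,-0.9],
  [0,-0.106,0,0,0,-4.8,-0.9],
  [0,-0.106,0,0,0,-4.8,-0.9],
])

```text
t: 12.75
eef_pos: [0.5387, 0.0238, 0.0566]
tool_rot: [0.017, 0.944, 0.325, -0.049]
wrist_force: [-0.1, 0.6, -1.1]
grip_width: 0.0121
gripper_force: 60.6
```

Request:
drive_tool([
  [0,0,0,-3,0,0,-0.9],
  [0,0,0,-6,0,0,-0.9],
  [0,0,0,-8,0,0,-0.9],
  [0,0,0,-8,0,0,-0.9],
])

```text
t: 13.15
eef_pos: [0.5309, 0.0186, 0.0572]
tool_rot: [0.016, 0.944, 0.325, -0.05]
wrist_force: [0.1, 1.8, -2.7]
grip_width: 0.0118
gripper_force: 60.4
```

```bash
python3 -c "from h import *; eye()"
```

```text
eye [0.5093 0.0018 0.0651] head 38.0 tilt -6.0 hook0 [0.5674 0.0471 0.0574] F [ 0.1  1.8 -2.7] g 0.011849347885029874
```

Request:
drive_tool([
  [0,0,0,-3,0,0.6,-0.9],
  [0,0,0,-6,0,1.2,-0.9],
  [0,0,0,-9,0,1.8,-0.9],
  [0,0,0,-9,0,1.8,-0.9],
])

```text
t: 13.55
eef_pos: [0.5241, 0.0132, 0.0569]
tool_rot: [0.016, 0.944, 0.325, -0.049]
wrist_force: [-0.9, 4.6, 0.2]
grip_width: 0.0124
gripper_force: 60.7
```

```bash
python3 -c "
from h import *; eye()
p,d=read_camera('scene'); cv2.imwrite('pics/g3.png',np.clip(cv2.resize(p[155:230,190:290],(800,600),interpolation=cv2.INTER_CUBIC)*1.5,0,255).astype(np.uint8))"
```

```text
eye [ 0.5025 -0.0036  0.0648] head 38.0 tilt -6.0 hook0 [0.5606 0.0417 0.0571] F [-0.9  4.6  0.2] g 0.01239129119717229
```

View pics/g3.png

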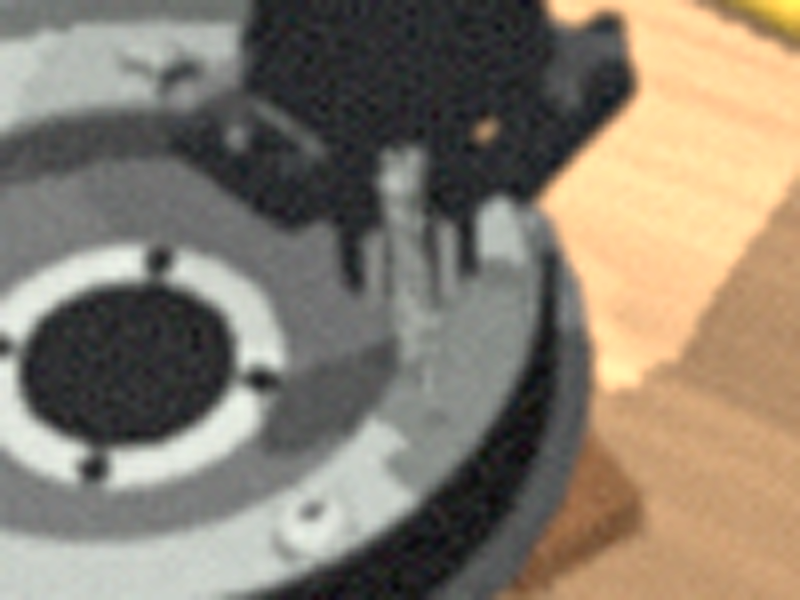

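```bash
python3 - <<'E'
from h import *
print("hole if following",proj("scene",[[.5606,.0417,.048],[.5600,.0410,.048]]),"hook axis",proj("scene",[.5606,.0417,.0571]),"dark spot at",onz("scene",[(243.9,206.4)],.048))
E
```

```text
hole if following [[243.40710966 206.61951847]
 [243.2744583  206.32224309]] hook axis [[243.26225039 204.06733404]] dark spot at [[0.55951579 0.04235406 0.048     ]]
```

The picture shows the shoe has swung in: the backing plate now shows outside the rim. The hole, at crop (435,415), lies right where the leg goes in. It is at home, so now I stretch the spring to the post.

```bash
python3 -c "
from h import *
go([tcp_eye((.4935,-.011,.066),38.4,-6),tcp_eye((.4846,-.0185,.0675),38.7,-6)])"
```

```text
rot [-0.002 -0.    -0.007] deg 0.4 shift [-11.7  -0.   -0. ] |12|
rot [-0.001 -0.    -0.005] deg 0.3 shift [-11.7   0.2  -0.3] |12|
```

Request:
drive_tool([
  [0,0,-0.003,-4,0,0,-0.9],
  [0,0,-0.006,-8,0,0,-0.9],
  [0,0,-0.007,-12,0,0,-0.9],
  [0,0,-0.007,-12,0,0,-0.9],
], newtons=80)

```text
t: 14.0
eef_pos: [0.5165, 0.0066, 0.0578]
tool_rot: [0.016, 0.943, 0.328, -0.047]
wrist_force: [3.7, 6.8, -3.9]
grip_width: 0.0116
gripper_force: 82.9
```

```bash
python3 -c "
from h import *
eye(); go([tcp_eye((.4846,-.0185,.0675),38.7,-6)])"
```

```text
eye [ 0.4951 -0.0104  0.0656] head 38.4 tilt -5.7 hook0 [0.5528 0.0353 0.0582] F [ 3.7  6.8 -3.9] g 0.011573335361420418
rot [-0.002 -0.005 -0.005] deg 0.4 shift [-13.4  -0.3  -0.4] |13|
```

Request:
drive_tool([
  [0,0,0,-4,0,0,-0.9],
  [0,-0.004,-0.003,-8,0,0,-0.9],
  [0,-0.005,-0.005,-11,0,-0.5,-0.9],
  [0,-0.005,-0.005,-13,0,-0.5,-0.9],
  [0,-0.005,-0.005,-13,0,-0.5,-0.9],
])

```text
t: 14.5
eef_pos: [0.5082, -0.0003, 0.0595]
tool_rot: [0.016, 0.942, 0.331, -0.048]
wrist_force: [6.9, 10.3, -5.6]
grip_width: 0.0119
gripper_force: 82.7
```

```bash
python3 -c "
from h import *
eye(); go([tcp_eye((.4846,-.0185,.0675),38.7,-6)])"
```

```text
eye [ 0.4868 -0.0174  0.0673] head 38.7 tilt -5.8 hook0 [0.5443 0.0287 0.0599] F [ 6.9 10.3 -5.6] g 0.011851603116120943
rot [-0.001 -0.004  0.   ] deg 0.2 shift [-2.5 -0.5  0.2] |3|
```

```bash
python3 -c "
from h import *
go([tcp_eye((.4846,-.0185,.0670),39.9,-6)])"
```

```text
rot [-0.003 -0.004 -0.021] deg 1.2 shift [-2.4 -1.1  0.7] |3|
```

Request:
drive_tool([
  [0,-0.003,-0.01,-1.2,-0.5,0,-0.9],
  [0,-0.004,-0.021,-2.5,-1.1,0.3,-0.9],
  [0,-0.004,-0.021,-2.5,-1.1,0.3,-0.9],
])

```text
t: 14.8
eef_pos: [0.5072, -0.0017, 0.06]
tool_rot: [0.018, 0.939, 0.341, -0.049]
wrist_force: [9.5, 8.5, -5.9]
grip_width: 0.0113
gripper_force: 82.6
```

```bash
python3 -c "
from h import *
eye(); s=r.read_state(); print(s['torque'])
p,d=read_camera('scene'); np.savez('scene4.npz',p=p,d=d); cv2.imwrite('pics/g4.png',np.clip(cv2.resize(p[155:215,200:280],(800,600),interpolation=cv2.INTER_CUBIC)*1.8,0,255).astype(np.uint8))
print(proj('scene',[[.4846,-.0185,.062],[.4846,-.0185,.067],[.5595,.0424,.048]]))"
```

```text
eye [ 0.4862 -0.0193  0.0679] head 39.9 tilt -5.9 hook0 [0.5427 0.0279 0.0602] F [ 9.5  8.5 -5.9] g 0.011299188399225082
[ 1.71604575 -2.12893107  0.0127681 ]
[[237.53233761 171.46640404]
 [237.4371303  170.01601896]
 [243.92108332 206.40283225]]
```

View pics/g4.png

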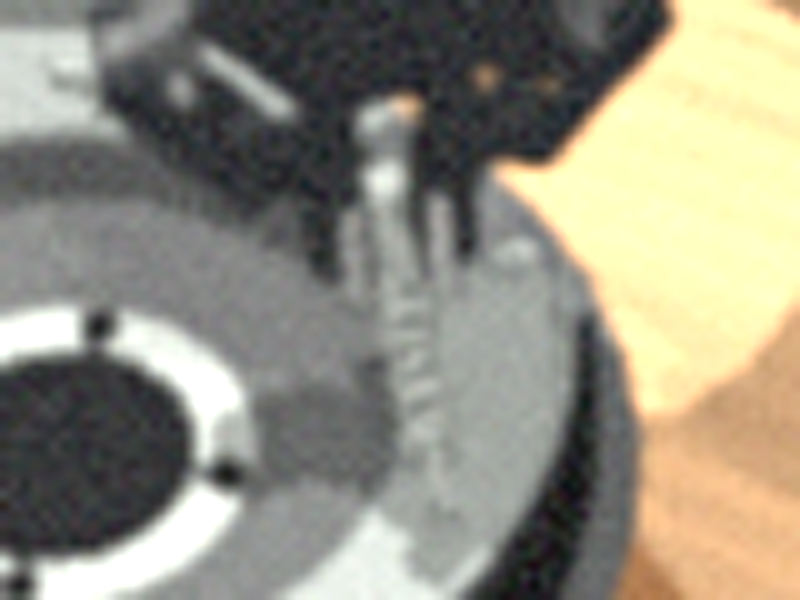

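The spring is stretched with its turns open, the leg is in the hole at crop (440,500), and the post head is the bright spot at (383,180). The grey arc at (383,125) looks like the far side of the eye ring. I'll check where it lies.

```bash
python3 - <<'E'
from h import *
np.set_printoptions(precision=4,suppress=True)
h=np.radians(39.9); d=np.array([np.cos(h),np.sin(h)])
far=onz("scene",[(237.9,167.2)],.0687)[0]; print("far arc",far,"eye centre",far[:2]+.0083*d)
print("head bright",onz("scene",[(237.9,172.5)],.062))
X=np.load("scene4.npz");G=cv2.cvtColor(X["p"],cv2.COLOR_BGR2GRAY)
uv=[(u,v) for v in range(162,182) for u in range(230,246)]; Z=(bydepth("scene",uv,X["d"])[:,2]*1000).reshape(20,16)
for i in range(20): print(162+i,' '.join("%3d"%x for x in G[162+i,230:246]),'|',' '.join("%2d"%x for x in Z[i]))
e=np.array([.4862,-.0193,.0679])
for a in range(0,360,45): 
    a=np.radians(a); dd=np.array([d[0]*np.cos(a)-d[1]*np.sin(a),d[1]*np.cos(a)+d[0]*np.sin(a)]); print(proj("scene",np.r_[e[:2]+.0083*dd,e[2]-.1*.0083*np.cos(a)]).round(1),end=" ")
E
```

```text
far arc [ 0.4776 -0.0214  0.0687] eye centre [ 0.4839 -0.016 ]
head bright [[ 0.4871 -0.016   0.062 ]]
162  29  26  31  26  30  26  25  29  27  25  28  27  25  28  31  22 | 148 155 154 152 154 154 141 143 144 139 142 143 141 151 151 145
163  23  29  30  24  28  29  30  23  27  23  28  21  17  31  27  29 | 150 151 152 150 151 153 138 140 140 139 139 136 137 145 144 142
164  27  27  27  26  21  22  30  41  42  57  60  48  25  36  29  32 | 141 146 149 147 146 142 137 136 136 134 136 130 134 139 140 136
165  34  23  23  28  26  36  56  76  89 109 107  84  46  22  19  30 | 138 143 144 142 141 140 134 129 49 44  0 107 126 137 136 137
166  36  30  27  31  32  51  93 110 106  98  99  73  40  28  27  27 | 129 140 138 138 138 138 49 48 49 43 23 -1 123 136 132 131
167  31  21  29  28  24  56  93 105  89  78  76  57  36  29  31  35 | 129 136 136 135 136 135 44 47 45 42 25 23 117 130 128 128
168  31  29  28  28  20  53  73  80  75  71  62  40  23  30  25  27 | 124 132 134 131 131 130 45 44 43 23 24 95 108 127 126 127
169  22  28  25  31  25  39  58  69  74  73  59  34  19  26  34  27 | 120 128 13
[... 939 characters left out ...]
40  74  83  69  80  94  89  72  44  52  88  84  52 | 69 86 85 87 89 88 90 68 70 71 69 72 87 86 86 80
178  36  31  24  46  76  80  63  77  96  94  84  55  51  83  88  54 | 24 82 82 81 86 86 85 70 73 68 69 67 86 83 80 77
179  43  38  30  42  71  78  68  72  88  96  92  67  55  87  88  56 | 24 82 77 79 85 84 81 68 69 71 67 68 83 78 77 72
180  47  27  26  42  76  85  73  69  86  93  93  74  60  88  88  59 | 23 76 74 73 82 79 80 70 68 68 67 68 74 74 73 72
181  60  34  32  43  67  84  69  64  81  88  92  80  62  82  86  73 | 23 73 74 67 74 74 73 69 67 70 68 70 71 69 69 62
[[237.3 172.8]] [[239.6 171.7]] [[240.3 169.6]] [[238.8 167.8]] [[236.2 167.3]] [[233.9 168.5]] [[233.3 170.6]] [[234.7 172.4]]
```

Request:
drive_tool([
  [0,0.01,0,0,-1.5,0.7,-0.9],
  [0,0.03,0,0,-1.5,2,-0.9],
  [0,0.05,0,0,-1.5,3.5,-0.9],
  [0,0.05,0,0,-1.5,3.5,-0.9],
])

```text
t: 15.25
eef_pos: [0.5062, -0.0017, 0.057]
tool_rot: [0.01, 0.94, 0.34, -0.025]
wrist_force: [11.6, 8.5, -6.2]
grip_width: 0.0116
gripper_force: 82.6
```

```bash
python3 -c "
from h import *
eye()"
```

```text
eye [ 0.485  -0.0194  0.0635] head 39.8 tilt -3.0 hook0 [0.5417 0.0279 0.0596] F [11.6  8.5 -6.2] g 0.011617992829546609
```

Request:
drive_tool([
  [0,0,0,1,-1,0,-0.9],
  [0,0.01,0,1,-1,1,-0.9],
  [0,0.02,0,1,-1,2,-0.9],
  [0,0.02,0,1,-1,2,-0.9],
])

```text
t: 15.65
eef_pos: [0.5069, -0.0008, 0.0555]
tool_rot: [0.007, 0.94, 0.34, -0.015]
wrist_force: [11.0, 5.9, -5.0]
grip_width: 0.0115
gripper_force: 82.6
```

```bash
python3 -c "
from h import *
eye()"
```

```text
eye [ 0.4855 -0.0186  0.0615] head 39.8 tilt -1.9 hook0 [0.5424 0.0287 0.059 ] F [11.   5.9 -5. ] g 0.011460218680255057
```

Request:
drive_tool([
  [0,0.01,0,0,0,1,-0.9],
  [0,0.015,0,0,0,1.7,-0.9],
  [0,0.015,0,0,0,1.7,-0.9],
])

```text
t: 15.95
eef_pos: [0.507, -0.0006, 0.0547]
tool_rot: [0.005, 0.94, 0.34, -0.008]
wrist_force: [9.1, 5.7, -3.2]
grip_width: 0.0117
gripper_force: 83.0
```

```bash
python3 -c "
from h import *
eye()"
```

```text
eye [ 0.4856 -0.0185  0.0602] head 39.8 tilt -1.0 hook0 [0.5424 0.0289 0.0589] F [ 9.1  5.7 -3.2] g 0.011689122565886886
```

Request:
drive_tool([
  [0,0,0,-1.5,0,0,-0.9],
  [0,0,0,-1.5,0,0,-0.9],
])

```text
t: 16.15
eef_pos: [0.5061, -0.0014, 0.0545]
tool_rot: [0.005, 0.94, 0.34, -0.007]
wrist_force: [11.0, 7.2, -3.4]
grip_width: 0.0114
gripper_force: 82.9
```

Request:
drive_tool([
  [0,0.01,0,0,0,1,-0.9],
  [0,0.015,0,0,0,1.5,-0.9],
  [0,0.015,0,0,0,1.5,-0.9],
])

```text
t: 16.45
eef_pos: [0.5061, -0.0013, 0.0531]
tool_rot: [0.002, 0.94, 0.34, -0.0]
wrist_force: [10.4, 6.4, -4.3]
grip_width: 0.0113
gripper_force: 82.8
```

```bash
python3 -c "
from h import *
eye()"
```

```text
eye [ 0.4845 -0.0192  0.0581] head 39.8 tilt -0.1 hook0 [0.5414 0.0282 0.058 ] F [10.4  6.4 -4.3] g 0.011342046419246016
```

Request:
drive_tool([
  [0,0,0,0,0,1,-0.9],
  [0,0,0,0,0,1.5,-0.9],
  [0,0,0,0,0,1.5,-0.9],
])

```text
t: 16.75
eef_pos: [0.5067, -0.0013, 0.0524]
tool_rot: [0.002, 0.94, 0.341, 0.0]
wrist_force: [10.0, 6.4, -1.8]
grip_width: 0.0116
gripper_force: 83.1
```

Request:
drive_tool([
  [0,0,0,0,0,1,-0.9],
  [0,0,0,0,0,1.3,-0.9],
  [0,0,0,0,0,1.3,-0.9],
])

```text
t: 17.05
eef_pos: [0.5072, -0.001, 0.0519]
tool_rot: [0.002, 0.94, 0.341, 0.001]
wrist_force: [10.0, 8.0, 0.2]
grip_width: 0.0114
gripper_force: 83.4
```

```bash
python3 -c "
from h import *
eye()"
```

```text
eye [ 0.4857 -0.019   0.0569] head 39.9 tilt 0.0 hook0 [0.5425 0.0285 0.0569] F [10.   8.   0.2] g 0.011405450885505153
```

Request:
drive_tool([
  [0,0.015,0,0,0,0,-0.9],
  [0,0.03,0,0,0,0,-0.9],
  [0,0.03,0,0,0,0,-0.9],
])

```text
t: 17.35
eef_pos: [0.5063, -0.0016, 0.0509]
tool_rot: [-0.003, 0.94, 0.341, 0.014]
wrist_force: [10.3, 6.9, -2.5]
grip_width: 0.0116
gripper_force: 82.9
```

```bash
python3 -c "
from h import *
eye(); print(r.read_state()['torque'])"
```

```text
eye [ 0.4847 -0.0196  0.0551] head 39.8 tilt 1.6 hook0 [0.5415 0.0278 0.0573] F [10.3  6.9 -2.5] g 0.011598935189044085
[ 1.42743296 -2.31238772 -0.07240771]
```

Request:
drive_tool([
  [0,0,0,1,0,0,-0.9],
  [0,0,0,2,0,0,-0.9],
  [0,0,0,3,0,0,-0.9],
  [0,0,0,3,0,0,-0.9],
])

```text
t: 17.75
eef_pos: [0.508, -0.0001, 0.0509]
tool_rot: [-0.003, 0.94, 0.341, 0.013]
wrist_force: [7.9, 5.4, -1.2]
grip_width: 0.0115
gripper_force: 83.1
```

Request:
drive_tool([
  [0,0,0,1,0,0,-0.9],
  [0,0,0,1.5,0,0,-0.9],
  [0,0,0,1.5,0,0,-0.9],
])

```text
t: 18.05
eef_pos: [0.5082, 0.0003, 0.0508]
tool_rot: [-0.002, 0.94, 0.34, 0.012]
wrist_force: [6.4, 3.4, -0.2]
grip_width: 0.0116
gripper_force: 83.3
```

```bash
python3 -c "
from h import *
eye()"
```

```text
eye [ 0.4866 -0.0177  0.0552] head 39.8 tilt 1.4 hook0 [0.5435 0.0296 0.0569] F [ 6.4  3.4 -0.2] g 0.011628392269994185
```

The last 1.5 mm moved only 0.4 mm and the force fell sharply, so the eye bears on the neck. I unload further, then release.

Request:
drive_tool([
  [0,0,0,1,0,0,-0.9],
  [0,0,0,2,0,0,-0.9],
  [0,0,0,2,0,0,-0.9],
])

```text
t: 18.35
eef_pos: [0.5084, 0.0008, 0.0506]
tool_rot: [-0.002, 0.94, 0.34, 0.01]
wrist_force: [4.9, 1.1, 3.7]
grip_width: 0.0116
gripper_force: 83.8
```

Request:
drive_tool([
  [0,0,0,1,0,0,-0.9],
  [0,0,0,2,0,0,-0.9],
  [0,0,0,2,0,0,-0.9],
])

```text
t: 18.65
eef_pos: [0.5085, 0.0012, 0.0504]
tool_rot: [-0.001, 0.94, 0.34, 0.008]
wrist_force: [3.3, -2.1, 7.0]
grip_width: 0.0116
gripper_force: 84.1
```

```bash
python3 -c "
from h import *
eye()"
```

```text
eye [ 0.4869 -0.0167  0.0549] head 39.8 tilt 1.0 hook0 [0.5438 0.0306 0.0562] F [ 3.3 -2.1  7. ] g 0.011581749300384357
```

Request:
drive_tool([
  [0,0,0,0,0,-0.5,-0.9],
  [0,0,0,0,0,-0.7,-0.9],
], newtons=30)

```text
t: 18.85
eef_pos: [0.5085, 0.0013, 0.0505]
tool_rot: [-0.002, 0.94, 0.34, 0.008]
wrist_force: [4.6, -3.3, 4.2]
grip_width: 0.0119
gripper_force: 83.8
```

Request:
drive_tool([
  [0,0,0,0,0,0,-0.68],
  [0,0,0,0,0,0,-0.6],
  [0,0,0,0,0,0,-0.5],
  [0,0,0,0,0,0,-0.4],
  [0,0,0,0,0,0,-0.4],
])

```text
t: 19.35
eef_pos: [0.5046, 0.0036, 0.0479]
tool_rot: [-0.005, 0.94, 0.341, 0.005]
wrist_force: [-0.4, -1.0, -0.2]
grip_width: 0.0258
gripper_force: 0.2
```

Request:
drive_tool([
  [0,0,0,0,0,-8,-0.4],
  [0,0,0,0,0,-20,-0.4],
  [0,0,0,0,0,-40,-0.4],
  [0,0,0,0,0,-80,-0.4],
  [0,0,0,0,0,-125,-0.4],
])

```text
t: 19.85
eef_pos: [0.5037, 0.0021, 0.1746]
tool_rot: [-0.005, 0.94, 0.341, 0.006]
wrist_force: [1.8, -1.3, -0.1]
grip_width: 0.0256
gripper_force: 0.0
```

```bash
python3 -c "
from h import *
p,d=read_camera('scene'); np.savez('scene5.npz',p=p,d=d); cv2.imwrite('pics/g5.png',np.clip(cv2.resize(p[155:230,190:290],(800,600),interpolation=cv2.INTER_CUBIC)*1.5,0,255).astype(np.uint8))"
```

```text
(no output)
```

View pics/g5.png

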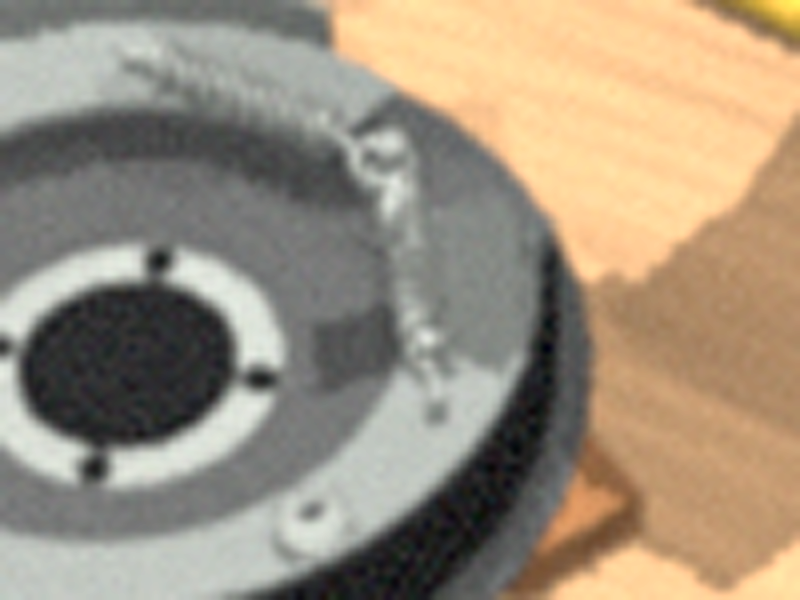

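The picture shows the spring taut from the post at (385,155) to the hole at (435,405), the shoe home and the gripper clear, so I hand the job in.

```bash
python3 -c "
from h import *
print(job.sign_off())"
```

```text
the job is handed in; nothing more can be done
None
```

The spring is fitted: its leg went into the shoe hole first, then its eye onto the post. The shoe is drawn home, the gripper has let go, and the job was handed in at about 20 s of the 51 s; the eye ring never showed in the pictures, so I judged it under the head from the forces and from the spring staying stretched after release.

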